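# Latch the stall that holds the wooden blank

## Task

Two small wooden stalls on the work table both stand with their gates open. Shut the gate of the stall that holds the long dark wooden blank: lift the gate's latch bar by its ball knob over the lip of the catch, swing the gate fully home and let the bar drop back level behind the lip. Leave the blank inside, and leave the gate of the other stall, the one with the short grey whetstone, standing open.

Things in the scene. Friction and masses are not known exactly. Their poses are not given: they have to be found in the camera images.
- blank_stall: Wooden stall, screwed down, that holds the blank; the other looks the same and either may stand at the left. Base 140 (x) x 210 (y) x 12 mm, walls 60 high. Origin: centre of its underside, on the table; x points from the gate side to the back wall, y to the hinge side (left, seen from the robot), z up. The gate closes the -x side; its vertical hinge axis is at x = -55, y = +83 mm.
- blank_catch (a point): Middle of the top edge of the steel catch's lip at that stall's right-hand post, 63 mm above the table. The lip is 5 mm thick, 16 mm long (y), and overlaps the level bar by 14 mm: a bar not lifted strikes it with the gate still 0.15 rad open. Behind it is a 20 mm slot for the 8 mm bar.
- blank_gate (a joint): Angle of that stall's gate, rad: 0 = shut against its stop, growing as the free end swings out of the stall (clockwise from above), up to 1.3. A light wooden frame, 10 mm thick, reaching 166 mm from the hinge axis, top 64 mm above the table; it turns easily and stays where it is left.
- blank_bar (a joint): Angle of that gate's steel latch bar, rad: 0 = level, at rest; grows as its free end is lifted, up to 0.7; it falls back by its weight. 8 mm thick, 14 high, along the gate's outer face, 13 mm out from the gate's mid-plane. Its pivot bolt, square to the gate, is 30 mm from the hinge axis, 56 mm above the table; free end 159 mm from the bolt. Clears the lip from 0.10; at 0.25 by 20 mm.
- blank_knob (a point): Centre of the black ball knob, 26 mm across, on a stem on that bar: 105 mm from the bolt along the bar towards its free end and 40 mm above the bar's centre line (96 mm above the table with the bar level). Grip it from above, fingers in front of and behind the gate. It moves on an arc about the bolt as the bar lifts and about the hinge axis as the gate swings.
- stone_gate (a joint): Angle of the gate of the other stall, the one with the grey whetstone (33 x 68 x 27 mm): 0 = shut, same sense and sizes as blank_gate. It starts open and shall stay open.
- wood_blank: Dark wooden blank, 27 x 140 x 27 mm, lying loose in its stall, its length (its y axis) along the stall's y. Origin: centre of its underside, 12 mm above the table.
Not all that is in view belongs to the job. Leave any red look-alike of the wood_blank alone.

How it is judged:
On the way:
1. the latch bar of the blank's stall is lifted while its gate is still open (value of joint blank_bar above 0.09 rad and value of joint blank_gate above 0.1 rad), for 0.1 s.
At the end, for the whole second after the job is handed in: The gate of the blank's stall is shut (within 0.09 rad) with its bar down behind the lip (within 0.05 rad of level), the blank lies still on the floor of its stall, and the gate of the whetstone's stall is still at least 0.35 rad open (value of joint blank_gate below 0.09 rad and value of joint blank_bar below 0.05 rad and value of joint stone_gate above 0.35 rad and x of wood_blank in the frame of blank_stall between -0.04 and 0.06 m and z of wood_blank in the frame of blank_stall below 0.03 m and linear speed of wood_blank below 0.02 m/s); the robot touches nothing.
It fails at once if the gate of the whetstone's stall is pushed towards shut (value of joint stone_gate below 0.35 rad).
It also fails if it takes over 38 s, if anything falls off the work surface, if the arm or the gripper's body presses on something with over 40 N, if the wrist force passes 120 N, or if a joint passes its speed limit or range.

## Robot

A 7-joint arm with a two-finger parallel gripper is mounted at the origin on a cart in front of the work surface, level with it; the furniture and walls round the work are solid. World frame = base frame: x ahead of the robot, y to its left, z up, the work surface at z = 0. Lengths are in m, angles in rad, forces in N, time in s.
With the tool pointing down it reaches from about 0.425 to 0.825 m from the base axis. Payload 3.6 kg.
Tool frame: the origin (TCP) lies midway between the tips of the shut fingers; the grasp point (between the pads) lies 19 mm behind it; z points along the fingers, y is the direction in which the jaws open and shut (so a half turn about z gives the same grasp; the last joint's range is limited). The gripper opens to 85 mm and grips with 20 to 120 N. Pads are 22 mm wide; open, the fingers measure 114 mm over their backs; the gripper's body (76 mm by 85 mm) begins 54 mm behind the grasp point. The pads swing forward as they close: fully open they stand 13 mm farther back than shut.
Start: joints at [1.238, 0.615, -0.013, 1.423, 0.008, 1.103, -0.04], TCP at [0.196, -0.62, 0.231] pointing down, gripper open.
Joint ranges: [-3.12, 3.12], [-0.3, 2.06], [-1.34, 1.32], [0.26, 2.42], [-1.36, 4.5], [0.01, 1.98], [-2.84, 2.84]. Speed limits (rad/s): [2.79, 2.79, 3.14, 3.14, 3.14, 3.14, 3.14].

## Interface

Orientations are given as a unit quaternion [x, y, z, w].
In Python, from cell import status, eyes, workorder, regions_of, landmark_of gives the robot as it stands. The module is installed in compiled form; this text tells all that it offers.
- The arm moves only by the shell command python3 -m handwheel 'ROWS' [FORCE]. ROWS is text: rows parted by semicolons, each of 7 numbers parted by spaces: the turn, a rotation vector about the world's x, y, z in rad, then the shift along the world's x, y, z in m, then the opening, from 0 (shut) to 1 (fully open). In form: wx wy wz x y z claw; .... A call has exactly 10 rows; each row shifts and turns the commanded pose from where the row before left it; what a row does not reach is not made up. A row lasts 1/10 s, in which the tool goes at most 50 mm and 8.59 degrees, less where a joint would pass 70% of its speed; a pose out of reach is approached as far as the arm can. A call is refused whole if a number of a shift passes 0.05 or a number of a turn 0.15, either way. A call with a gripper value outside its range is refused whole. The fingers move at their own pace and stop on an object; FORCE is the grip in N (left out, the last holds). Time passes only in rows, so rows that do not move let the fingers close, or fill a call up. It gives the time, the measured TCP pose, the force and the opening at its end, in the units of the state.
- status.get_obs(): the state, without advancing time (a new reading comes with each control period).
- eyes.grab_frame(name): name is "scene" or "side" or "wrist"; returns a dict with "frame" (420x560x3 uint8, red, green, blue), "intrinsics" (3x3 intrinsics, pixels), "dist" ([k1, k2, p1, p2, k3] as OpenCV has them; the pictures are not rectified), "position" and "orientation" of the camera in the world. Camera axes: x right, y down, z forward; pixel columns grow to the right and rows downward; lengths in m; the calibration is good to about 2 mm. A picture is of the moment at which its call begins. There is no depth.
- workorder.sign_off(): hands the job in, once; it reports no verdict.
Trained networks look in a picture, given as the dict that the camera call returned (one of the last four; its "shot" number tells which), for a name from the list of things; names that differ only in an ending like _2 or _b are one class to them, and where a whole thing is asked for, a point or a joint stands for the part that bears it (a point fixed in the world has none). Each returns a list of dicts, best first, with "confidence" (0 to 1); they miss things now and then, are a little off and sometimes report something else, mostly with a low value. They report only what shows in the picture. A call takes as long as a camera call. They do not tell look-alikes from the thing itself.
- regions_of(picture, thing): "pixels" (420x560 bool, what is visible of it) and "location" ([column, row] in pixels, amid what is visible of it).
- landmark_of(picture, thing): "location" ([column, row] in pixels: a listed point, or the origin of a listed thing).
The state is a dict: "t": time; "q": joint angles; "joint_velocities": joint speeds; "joint_torque": joint torques, N m; "tool_pos": TCP position; "tcp_rot": TCP orientation; "force": force on the tool from outside, world axes, zero at the start; "wrist_torque": the same for the moment, N m; "grip_width": finger opening in m.
Only numpy, scipy, OpenCV 4.12 (cv2) and the standard library are available. Lean on these libraries where they do the work, as an engineer would, in place of code of your own. Each camera call takes 0.05 s, during which the arm holds its last target. There are 200 camera calls.

## Working session

There is one attempt and no reset: what is moved stays moved. The work goes in short steps, Python scripts to look and compute and a shell command to move; the robot and the scene stay as the last step left them, time stands still between calls to the robot, and variables do not carry over. Pictures are saved under pics/ and viewed, about 8 in all and at most 12, crops included, and the job is handed in when it is done.

```bash
mkdir -p pics; cat > h.py <<'E'
import numpy as np, cv2
from scipy.spatial.transform import Rotation as R
from cell import status, eyes, workorder, regions_of, landmark_of
def ray(p,uv):
    K=np.array(p["intrinsics"],float);d=np.array(p["dist"],float)
    n=cv2.undistortPoints(np.array([[uv]],float),K,d)[0,0]
    o=np.array(p["position"]);q=np.array(p["orientation"])
    M=R.from_quat(q).as_matrix() if q.size==4 else q
    v=M@np.array([n[0],n[1],1.]);return o,v/np.linalg.norm(v)
def onz(p,uv,z):
    o,v=ray(p,uv);return o+v*(z-o[2])/v[2]
def tri(rs):
    A=sum(np.eye(3)-np.outer(v,v) for o,v in rs);b=sum((np.eye(3)-np.outer(v,v))@o for o,v in rs)
    x=np.linalg.solve(A,b);return x,[round(float(np.linalg.norm(np.cross(x-o,v))),4) for o,v in rs]
def proj(p,X):
    q=np.array(p["orientation"]);M=R.from_quat(q).as_matrix() if q.size==4 else q
    return cv2.projectPoints(np.atleast_2d(X).astype(float),cv2.Rodrigues(M.T)[0],-M.T@np.array(p["position"]),np.array(p["intrinsics"],float),np.array(p["dist"],float))[0][:,0]
def save(p,n,s=1,crop=None):
    f=p["frame"][:,:,::-1]
    if crop: a,b,c,d=crop;f=f[b:d,a:c]
    cv2.imwrite("pics/"+n,cv2.resize(f,None,fx=s,fy=s,interpolation=cv2.INTER_CUBIC))
E
python3 - <<'E'
from h import *
P={n:eyes.grab_frame(n) for n in("scene","side")}
for n,p in P.items():
    print(n,np.round(p["position"],3),np.round(p["orientation"],3))
    for t in("blank_stall","blank_catch","blank_knob","wood_blank"):
        print(t,[(np.round(r["location"]).tolist(),round(r["confidence"],2)) for r in landmark_of(p,t)])
    for t in("wood_blank","blank_gate","stone_gate","blank_bar"):
        print("reg",t,[(np.round(r["location"]).tolist(),round(r["confidence"],2),int(r["pixels"].sum())) for r in regions_of(p,t)])
f=np.vstack([P[n]["frame"] for n in P]);cv2.imwrite("pics/a.png",cv2.resize(f[:,:,::-1],None,fx=.71,fy=.71,interpolation=cv2.INTER_AREA))
save(P["scene"],"scene.png",1.4);save(P["side"],"side.png",1.4)
s=status.get_obs();print(s["t"],s["tool_pos"],s["tcp_rot"],s["grip_width"])
E
```

```text
scene [-0.365  0.679  0.626] [-0.368  0.76  -0.48   0.238]
blank_stall [([306.0, 204.0], 0.95)]
blank_catch [([348.0, 191.0], 0.82)]
blank_knob [([304.0, 205.0], 0.69), ([339.0, 192.0], 0.61)]
wood_blank [([375.0, 248.0], 0.66), ([305.0, 197.0], 0.52)]
reg wood_blank [([310.0, 195.0], 0.75, 332), ([377.0, 245.0], 0.74, 403)]
reg blank_gate [([322.0, 208.0], 0.72, 996)]
reg stone_gate [([204.0, 257.0], 0.82, 1317)]
reg blank_bar [([336.0, 201.0], 0.96, 421)]
side [-0.04   0.795  0.972] [-0.275  0.869 -0.393  0.119]
blank_stall [([287.0, 172.0], 0.76)]
blank_catch [([328.0, 152.0], 0.62)]
blank_knob [([328.0, 167.0], 0.88)]
wood_blank [([374.0, 220.0], 0.9), ([280.0, 163.0], 0.81)]
reg wood_blank [([377.0, 218.0], 0.92, 448), ([280.0, 161.0], 0.66, 445)]
reg blank_gate [([312.0, 179.0], 0.74, 898)]
reg stone_gate [([227.0, 277.0], 0.95, 1280)]
reg blank_bar [([322.0, 174.0], 0.67, 445)]
0.9 [ 0.19632099 -0.61961222  0.23133075] [ 9.88246777e-01  1.52866961e-01  1.37514941e-06 -5.44469584e-06] 0.08549001369636267
```

View pics/scene.png

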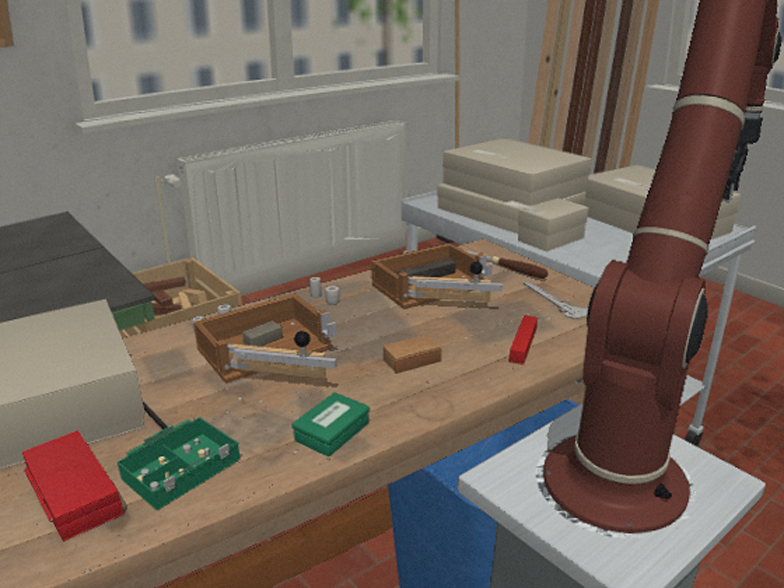

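View pics/side.png

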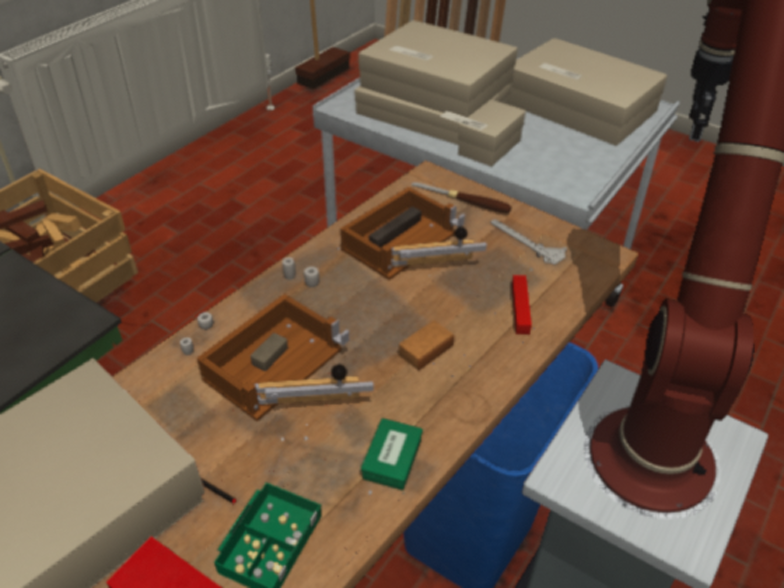

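The scene and side views show two stalls. The far, right-hand one holds the long dark blank (blank scene ~(305,197), side ~(280,163); knob scene (340,192), side (328,167)). The near, left-hand one holds the short grey whetstone (scene (188,237)). The red bar at scene (375,245) is the look-alike. The far stall fits the description, so I'll confirm it in a crop and triangulate.

```bash
python3 - <<'E'
from h import *
P={n:eyes.grab_frame(n) for n in("scene","side")}
a,b=P["scene"],P["side"]
for n,u,v in(("stall",(306,204),(287,172)),("catch",(348,191),(328,152)),("knob",(340,191.6),(328.4,166.5)),("blank",(305,197),(280,163)),("stoneknob",(216,242),(242,266)),("red",(375,248),(374,220))):
    x,e=tri([ray(a,u),ray(b,v)]);print(n,x.round(3),e)
for n,uv,z in(("stall",(287,172),0),("catch",(328,152),.063),("knob",(328.4,166.5),.096),("blank",(280,163),.012),("bar tip",(485/1.4,245/1.4),.058),("bar bolt",(395/1.4,258/1.4),.06),
 ("s bar tip",(372/1.4,384/1.4),.058),("s bolt",(258/1.4,396/1.4),.06),("s corner",(336/1.4,325/1.4),.06)):
    print("z",n,onz(b,uv,z).round(3))
x=np.hstack([cv2.resize(a["frame"][150:230,255:375],(390,260)),cv2.resize(b["frame"][110:210,235:385],(390,260))])
cv2.imwrite("pics/crop.png",x[:,:,::-1])
w=eyes.grab_frame("wrist");print(np.round(w["position"],3),np.round(w["orientation"],3))
E
```

```text
stall [ 0.638 -0.218  0.004] [0.0015, 0.0015]
catch [ 0.565 -0.325  0.043] [0.0027, 0.0027]
knob [ 0.498 -0.217  0.091] [0.0013, 0.0013]
blank [ 0.682 -0.249  0.001] [0.0018, 0.0018]
stoneknob [0.467 0.207 0.093] [0.0011, 0.0011]
red [ 0.334 -0.194 -0.007] [0.0019, 0.0019]
z stall [ 0.64  -0.224  0.   ]
z catch [ 0.552 -0.305  0.063]
z knob [ 0.495 -0.209  0.096]
z blank [ 0.674 -0.235  0.012]
z bar tip [ 0.457 -0.249  0.058]
z bar bolt [ 0.579 -0.109  0.06 ]
z s bar tip [0.428 0.173 0.058]
z s bolt [0.56  0.301 0.06 ]
z s corner [0.558 0.102 0.06 ]
[ 0.274 -0.594  0.375] [ 0.796 -0.583 -0.096  0.129]
```

View pics/crop.png

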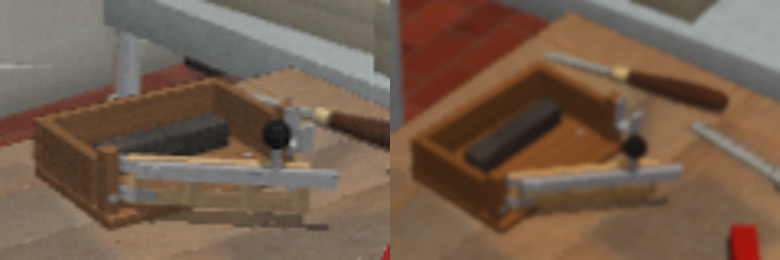

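The crop confirms it: the far stall holds the long dark blank and its gate is open about 0.7 rad. I'm moving the wrist camera over it.

```bash
python3 -m handwheel '0 0 0.054 0.025 0.034 0.002 1;0 0 0.054 0.025 0.034 0.002 1;0 0 0.054 0.025 0.034 0.002 1;0 0 0.054 0.025 0.034 0.002 1;0 0 0.054 0.025 0.034 0.002 1;0 0 0.054 0.025 0.034 0.002 1;0 0 0.054 0.025 0.034 0.002 1;0 0 0.054 0.025 0.034 0.002 1;0 0 0.054 0.025 0.034 0.002 1;0 0 0.054 0.025 0.034 0.002 1' 30
cat > look.py <<'E'
from h import *
import sys,pickle
w=eyes.grab_frame("wrist");save(w,sys.argv[1]+".png",1.2)
s=status.get_obs();print(s["t"],np.round(s["tool_pos"],4),np.round(R.from_quat(s["tcp_rot"]).as_matrix()[:,1],3))
pickle.dump({k:w[k] for k in("frame","intrinsics","dist","position","orientation")},open(sys.argv[1]+".pkl","wb"))
for t,z in(("blank_stall",0),("blank_catch",.063),("blank_knob",.096),("wood_blank",.012)):
    print(t,[(np.round(r["location"],1).tolist(),round(r["confidence"],2),onz(w,r["location"],z).round(4).tolist()) for r in landmark_of(w,t)])
E
python3 look.py w1
```

```text
t: 2.05
tool_pos: [0.4472, -0.2783, 0.2517]
tcp_rot: [0.911, 0.412, 0.0, 0.0]
force: [1.0, -0.7, 1.1]
grip_width: 0.0855
2.1 [ 0.4533 -0.2694  0.2524] [ 0.76  -0.65   0.001]
blank_stall []
blank_catch [([367.3, 130.1], 0.97, [0.5445, -0.2999, 0.063])]
blank_knob [([262.4, 92.2], 0.97, [0.4941, -0.2106, 0.096])]
wood_blank [([144.2, 167.2], 0.81, [0.3404, -0.1812, 0.012])]
```

View pics/w1.png

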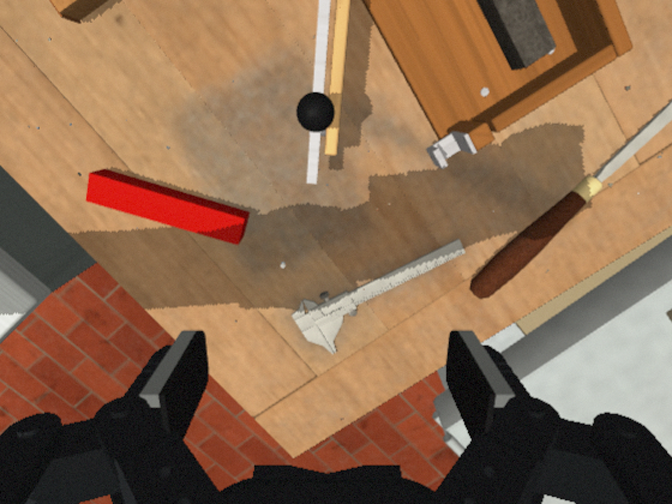

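The wrist view shows the knob at (262,92), the bar running up the picture to it, and the catch at (367,130), all in raw pixels. The blank is at top right. A second wrist position will triangulate these and show the hinge end.

```bash
python3 -m handwheel '0 0 0 0.015 0.015 0 1;0 0 0 0.015 0.015 0 1;0 0 0 0.015 0.015 0 1;0 0 0 0.015 0.015 0 1;0 0 0 0.01 0.01 0 1;0 0 0 0.005 0.005 0 1;0 0 0 0 0 0 1;0 0 0 0 0 0 1;0 0 0 0 0 0 1;0 0 0 0 0 0 1' 30
python3 look.py w2
python3 - <<'E'
from h import *
import pickle
a,b=[pickle.load(open(f"w{i}.pkl","rb")) for i in(1,2)]
w=a
E
```

```text
t: 3.3
tool_pos: [0.5207, -0.2056, 0.2513]
tcp_rot: [0.912, 0.41, -0.0, 0.0]
force: [-0.3, -0.3, -1.1]
grip_width: 0.0854
3.35 [ 0.5208 -0.2053  0.2514] [ 0.748 -0.663  0.   ]
blank_stall [([365.0, 101.0], 0.91, [0.6426, -0.2169, 0.0])]
blank_catch [([352.6, 232.7], 0.71, [0.5444, -0.3007, 0.063])]
blank_knob [([256.2, 212.9], 0.95, [0.4938, -0.2115, 0.096])]
wood_blank [([387.5, 95.7], 0.94, [0.6613, -0.226, 0.012]), ([149.9, 249.6], 0.67, [0.3435, -0.1803, 0.012])]
```

View pics/w2.png

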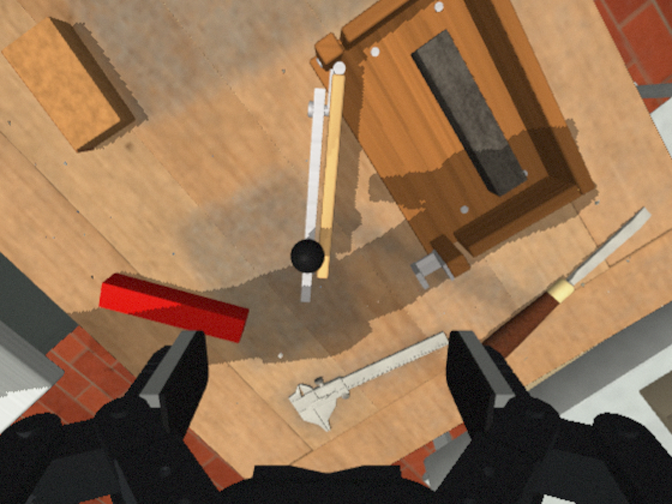

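The second view shows the hinge pin at (283,56), bolt at (261,90), knob (256,213), bar tip (254,247), gate end (269,230) and catch (353,233), in raw pixels. The blank lies in the stall at (387,96). Next I'm solving the geometry.

```bash
python3 - <<'E'
from h import *
import pickle
a,b=[pickle.load(open(f"w{i}.pkl","rb")) for i in(1,2)]
k,e=tri([ray(a,(262.4,92.2)),ray(b,(256.2,212.9))]);print("knob",k.round(4),e)
c,e=tri([ray(a,(367.3,130.1)),ray(b,(352.6,232.7))]);print("catch",c.round(4),e)
g,e=tri([ray(a,(332/1.2,153/1.2)),ray(b,(323/1.2,276/1.2))]);print("gate end",g.round(4),e)
t,e=tri([ray(a,(312/1.2,182/1.2)),ray(b,(306/1.2,299/1.2))]);print("bar tip",t.round(4),e)
H=onz(b,(339.5/1.2,67.5/1.2),.066)[:2];print("hinge",H)
G=onz(b,(322.5/1.2,277/1.2),.060)[:2];T=onz(b,(306/1.2,299/1.2),.06)[:2];B=onz(b,(318/1.2,90/1.2),.063)[:2]
ang=lambda v:np.degrees(np.arctan2(v[1],v[0]))
print("gate dir",ang(G-H),np.linalg.norm(G-H),"bar",ang(T-B),np.linalg.norm(T-B))
# knob: hinge + Rz(dir)*(135 along, 13 outward)
d=k[:2]-H;print("knob dist",np.linalg.norm(d),"expect",np.hypot(.135,.013),"dir from knob",ang(d)+np.degrees(np.arctan2(.013,.135)),ang(d)-np.degrees(np.arctan2(.013,.135)))
# stall yaw from front/back base corner: right wall, base front edge
S=onz(b,(365,101),0)[:2]
# local hinge (-55,83) -> yaw from stall origin, and catch
print("yaw from hinge",ang(H-S)-ang([-.055,.083]),np.linalg.norm(H-S),np.hypot(.055,.083))
p1=onz(b,(415/1.2,48/1.2),.039)[:2];p2=onz(b,(497/1.2,193/1.2),.039)[:2]
print("blank edge dir",ang(p2-p1)+90,np.linalg.norm(p2-p1))
w1=onz(b,(571/1.2,122/1.2),.06)[:2];w2=onz(b,(470/1.2,0/1.2),.06)[:2]
print("backwall",ang(w1-w2)+90)
print("catch rel hinge",c[:2]-H,ang(c[:2]-H))
E
```

```text
knob [ 0.4943 -0.2108  0.0985] [0.0002, 0.0002]
catch [ 0.5445 -0.2996  0.065 ] [0.0003, 0.0003]
gate end [ 0.4823 -0.242   0.0624] [0.0003, 0.0003]
bar tip [ 0.4553 -0.2491  0.0589] [0.0001, 0.0001]
hinge [ 0.60019215 -0.12739228]
gate dir -136.0187126065347 0.16633290155681213 bar -135.4885364511764 0.17197869721715894
knob dist 0.13479391450725628 expect 0.1356244815658294 dir from knob -136.28781796157358 -147.28864090197737
yaw from hinge -8.174823091922775 0.09903844401361755 0.09956907150315303
blank edge dir -6.987564739030944 0.1371995987709304
backwall 4.827267418045352
catch rel hinge [-0.05573853 -0.17218353] -107.93758755580122
```

Knob (0.494, -0.211, 0.097), hinge (0.600, -0.127), gate direction about -136°. The shut direction is about -97.6°, so the gate is open about 0.67 rad. I'm descending over the knob with the jaw axis at -46°.

```bash
python3 -m handwheel '0 0 -0.02 -0.0067 -0.0014 -0.03 1;0 0 -0.02 -0.0067 -0.0014 -0.03 1;0 0 -0.02 -0.0067 -0.0014 -0.03 1;0 0 -0.02 -0.0067 -0.0014 -0.03 1;0 0 0 0 0 -0.018 1;0 0 0 0 0 -0.018 1;0 0 0 0 0 -0.018 1;0 0 0 0 0 0 1;0 0 0 0 0 0 1;0 0 0 0 0 0 1' 30; python3 look.py w3
```

```text
t: 4.55
tool_pos: [0.4954, -0.2105, 0.0783]
tcp_rot: [0.927, 0.374, 0.001, 0.001]
force: [0.3, 0.3, 0.5]
grip_width: 0.0857
4.6 [ 0.4953 -0.2105  0.0784] [ 0.694 -0.72   0.002]
blank_stall [([459.1, 56.4], 0.7, [0.6436, -0.2176, 0.0])]
blank_catch [([457.2, 311.9], 0.86, [0.5416, -0.3008, 0.063])]
blank_knob []
wood_blank [([101.2, 336.4], 0.68, [0.3468, -0.1797, 0.012]), ([273.2, 302.0], 0.29, [0.4538, -0.2493, 0.012])]
```

View pics/w3.png

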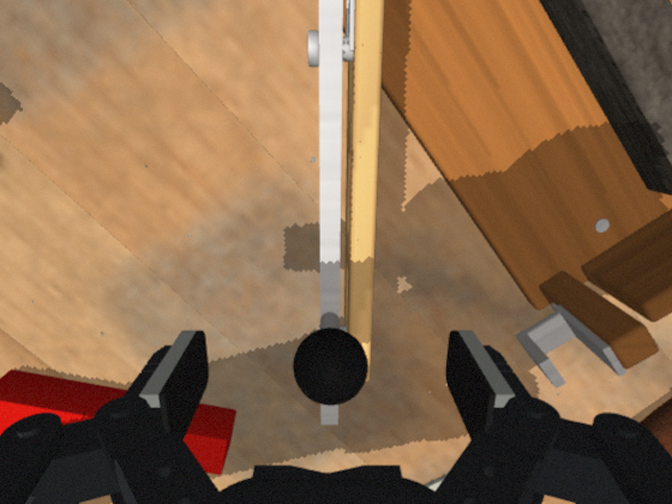

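The ball sits centred between the pads at (275,306) raw, with the bar vertical in the picture, so the jaws are square to the gate. I'm closing.

```bash
python3 -m handwheel '0 0 0 0 0 -0.001 0.2;0 0 0 0 0 0 0.2;0 0 0 0 0 0 0.1;0 0 0 0 0 0 0;0 0 0 0 0 0 0;0 0 0 0 0 0 0;0 0 0 0 0 0 0;0 0 0 0 0 0 0;0 0 0 0 0 0 0;0 0 0 0 0 0 0' 30
python3 - <<'E'
import numpy as np
s=__import__("h").status.get_obs();P=np.array(s["tool_pos"])
H=np.array([.6002,-.1274])
def knob(gd,b):
    a=np.radians(gd);al=.030+.105*np.cos(b)-.040*np.sin(b);z=.056+.105*np.sin(b)+.04*np.cos(b)
    u=np.array([np.cos(a),np.sin(a)]);n=np.array([u[1],-u[0]])
    return np.r_[H+al*u+.013*n,z]
k0=knob(-136.1,0);print(k0,P)
prev=k0
for gd,b in[(-136.1,x) for x in(.05,.1,.15,.2,.25)]+[(g,.25) for g in np.linspace(-136.1,-96.6,11)[1:]]+[(-96.6,x) for x in(.2,.15,.1,.05,0)]:
    k=knob(gd,b);print(gd.__round__(1),round(b,2),((k-prev)*1000).round(1));prev=k
E
```

```text
t: 5.8
tool_pos: [0.4946, -0.2103, 0.0764]
tcp_rot: [0.927, 0.374, 0.0, 0.0]
force: [-0.9, -0.5, 3.2]
grip_width: 0.0241
[ 0.49391138 -0.21164208  0.096     ] [ 0.49460581 -0.21031645  0.07641495]
-136.1 0.05 [1.5 1.5 5.2]
-136.1 0.1 [1.7 1.7 5.1]
-136.1 0.15 [1.9 1.8 5. ]
-136.1 0.2 [2.1 2.  4.8]
-136.1 0.25 [2.2 2.2 4.7]
-132.2 0.25 [ 5.4 -6.5  0. ]
-128.2 0.25 [ 5.8 -6.1  0. ]
-124.2 0.25 [ 6.2 -5.7  0. ]
-120.3 0.25 [ 6.6 -5.2  0. ]
-116.4 0.25 [ 7.  -4.8  0. ]
-112.4 0.25 [ 7.3 -4.3  0. ]
-108.4 0.25 [ 7.6 -3.8  0. ]
-104.5 0.25 [ 7.8 -3.2  0. ]
-100.5 0.25 [ 8.  -2.7  0. ]
-96.6 0.25 [ 8.2 -2.1  0. ]
-96.6 0.2 [-0.4 -3.1 -4.7]
-96.6 0.15 [-0.3 -2.9 -4.8]
-96.6 0.1 [-0.3 -2.6 -5. ]
-96.6 0.05 [-0.3 -2.4 -5.1]
-96.6 0 [-0.2 -2.1 -5.2]
```

Gripped, with an opening of 24 mm. Now lifting the bar to about 0.25 rad.

```bash
python3 -m handwheel '0 0 0 0.0015 0.0015 0.005 0;0 0 0 0.0017 0.0017 0.005 0;0 0 0 0.0019 0.0018 0.005 0;0 0 0 0.002 0.002 0.005 0;0 0 0 0.0022 0.0022 0.005 0;0 0 0 0 0 0 0;0 0 0 0 0 0 0;0 0 0 0 0 0 0;0 0 0 0 0 0 0;0 0 0 0 0 0 0' 50
python3 - <<'E'
from h import *
a=eyes.grab_frame("wrist");b=eyes.grab_frame("scene");c=eyes.grab_frame("side")
f=np.hstack([cv2.resize(a["frame"],(400,300)),cv2.resize(b["frame"][150:225,275:375],(400,300),interpolation=cv2.INTER_CUBIC)])
cv2.imwrite("pics/lift.png",f[:,:,::-1])
E
```

```text
t: 6.8
tool_pos: [0.5038, -0.2008, 0.1011]
tcp_rot: [0.927, 0.374, -0.0, -0.0]
force: [0.2, 1.5, -4.1]
grip_width: 0.0233
```

View pics/lift.png

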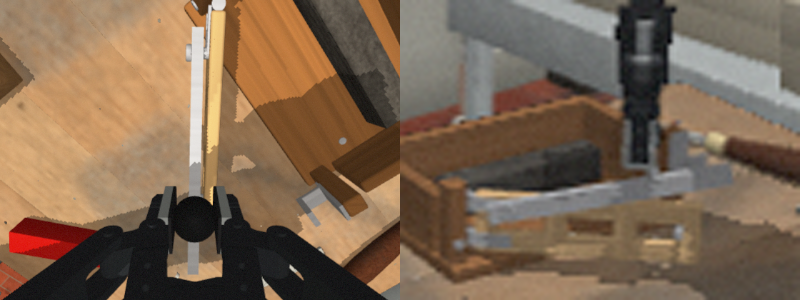

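The wrist view on the left shows the ball held between the pads. The scene crop on the right shows the bar tilted up clear of the gate. Now swinging the gate along the arc.

```bash
python3 -m handwheel '0 0 0.069 0.0054 -0.0065 0 0;0 0 0.069 0.0058 -0.0061 0 0;0 0 0.069 0.0062 -0.0057 0 0;0 0 0.069 0.0066 -0.0052 0 0;0 0 0.069 0.007 -0.0048 0 0;0 0 0.069 0.0073 -0.0043 0 0;0 0 0.069 0.0076 -0.0038 0 0;0 0 0.069 0.0078 -0.0032 0 0;0 0 0.05 0.006 -0.002 0 0;0 0 0 0 0 0 0' 50
python3 - <<'E'
from h import *
a=eyes.grab_frame("wrist");b=eyes.grab_frame("scene")
f=np.hstack([cv2.resize(a["frame"],(400,300)),cv2.resize(b["frame"][150:225,275:375],(400,300),interpolation=cv2.INTER_CUBIC)])
cv2.imwrite("pics/swing.png",f[:,:,::-1])
s=status.get_obs();print(np.round(s["tool_pos"],4),np.round(s["force"],1))
E
```

```text
t: 7.95
tool_pos: [0.5627, -0.2437, 0.1007]
tcp_rot: [0.775, 0.632, -0.001, -0.0]
force: [-1.5, 0.1, -2.5]
grip_width: 0.0233
[ 0.5625 -0.2434  0.101 ] [-2.  -1.1 -2.2]
```

View pics/swing.png

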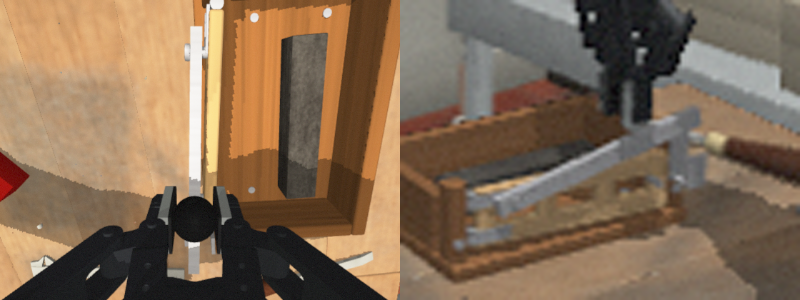

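The gate is nearly home with the bar above the catch, and the forces are small. I'm pushing on to the stop.

```bash
python3 -m handwheel '0 0 0.034 0.004 -0.001 0 0;0 0 0.034 0.004 -0.001 0 0;0 0 0 0.0015 0 0 0;0 0 0 0.0015 0 0 0;0 0 0 0 0 0 0;0 0 0 0 0 0 0;0 0 0 0 0 0 0;0 0 0 0 0 0 0;0 0 0 0 0 0 0;0 0 0 0 0 0 0' 50
python3 look.py w4 
```

```text
t: 9.05
tool_pos: [0.5708, -0.2462, 0.1005]
tcp_rot: [0.753, 0.658, -0.004, -0.002]
force: [-7.0, -2.2, -0.5]
grip_width: 0.0236
9.1 [ 0.5708 -0.2462  0.1005] [ 0.991 -0.134 -0.008]
blank_stall [([372.3, 158.3], 0.88, [0.6438, -0.2173, 0.0])]
blank_catch [([242.8, 331.7], 0.89, [0.5435, -0.3016, 0.063])]
blank_knob [([269.9, 305.2], 0.86, [0.5664, -0.2627, 0.096]), ([402.6, 170.4], 0.38, [0.6322, -0.2031, 0.096])]
wood_blank [([403.3, 170.3], 0.69, [0.6611, -0.2256, 0.012])]
```

View pics/w4.png

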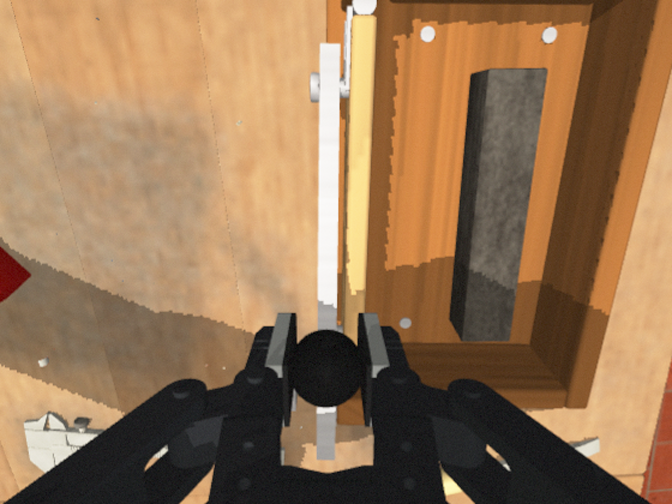

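The gate is parallel to the stall front, with about 7 N against the stop and the blank undisturbed. Lowering the bar back along its arc.

```bash
python3 -m handwheel '0 0 0 -0.0004 -0.003 -0.0047 0;0 0 0 -0.0004 -0.0029 -0.0048 0;0 0 0 -0.0004 -0.0026 -0.005 0;0 0 0 -0.0003 -0.0024 -0.005 0;0 0 0 -0.0003 -0.0021 -0.005 0;0 0 0 0 0 0 0;0 0 0 0 0 0 0;0 0 0 0 0 0 0;0 0 0 0 0 0 0;0 0 0 0 0 0 0' 50
python3 - <<'E'
from h import *
b=eyes.grab_frame("scene");c=eyes.grab_frame("side")
f=np.hstack([cv2.resize(x,(400,300),interpolation=cv2.INTER_CUBIC) for x in(b["frame"][150:225,275:375],c["frame"][120:195,260:360])])
cv2.imwrite("pics/low.png",f[:,:,::-1])
E
```

```text
t: 10.3
tool_pos: [0.569, -0.2592, 0.0768]
tcp_rot: [0.754, 0.657, -0.003, -0.002]
force: [-6.7, -1.4, 3.0]
grip_width: 0.0233
```

View pics/low.png

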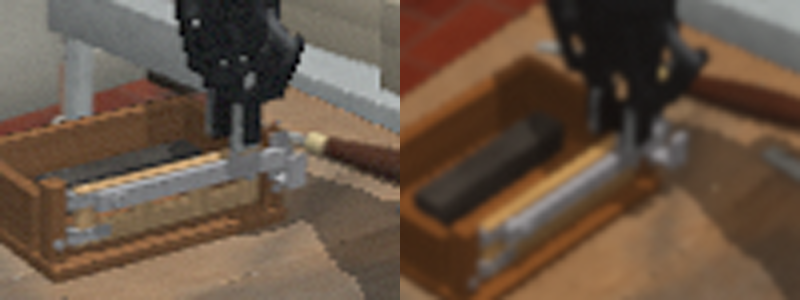

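Both views show the bar level, in line with the gate's top rail and behind the catch lip. I'm releasing and then going straight up.

```bash
python3 -m handwheel '0 0 0 -0.001 0 0 0.3;0 0 0 0 0 0 0.6;0 0 0 0 0 0 0.8;0 0 0 0 0 0 1;0 0 0 0 0 0 1;0 0 0 0 0 0 1;0 0 0 0 0 0 1;0 0 0 0 0 0 1;0 0 0 0 0 0.01 1;0 0 0 0 0 0.02 1' 30
python3 -m handwheel '0 0 0 0 0 0.03 1;0 0 0 0 0 0.03 1;0 0 0 0 0 0.03 1;0 0 0 0 0 0.03 1;0 0 0 0 0 0.02 1;0 0 0 0 0 0 1;0 0 0 0 0 0 1;0 0 0 0 0 0 1;0 0 0 0 0 0 1;0 0 0 0 0 0 1' 30
python3 look.py w5
python3 - <<'E'
from h import *
a=eyes.grab_frame("wrist");b=eyes.grab_frame("scene");c=eyes.grab_frame("side")
r=lambda x:cv2.resize(x,(400,300),interpolation=cv2.INTER_CUBIC)
f=np.vstack([np.hstack([r(a["frame"]),r(b["frame"])]),np.hstack([r(b["frame"][150:225,275:375]),r(c["frame"][120:195,260:360])])])
cv2.imwrite("pics/end.png",f[:,:,::-1])
E
```

```text
t: 11.4
tool_pos: [0.5705, -0.2573, 0.1061]
tcp_rot: [0.753, 0.658, -0.001, -0.002]
force: [0.6, 0.5, 0.4]
grip_width: 0.0855
t: 12.4
tool_pos: [0.5712, -0.2575, 0.2457]
tcp_rot: [0.753, 0.658, -0.0, -0.001]
force: [0.0, 0.2, 0.7]
grip_width: 0.0851
12.45 [ 0.5714 -0.2575  0.2459] [ 0.991 -0.133 -0.002]
blank_stall [([334.8, 126.1], 0.71, [0.6438, -0.2193, 0.0])]
blank_catch [([247.3, 225.6], 0.81, [0.5392, -0.2979, 0.063])]
blank_knob [([268.8, 192.1], 0.55, [0.567, -0.257, 0.096])]
wood_blank [([50.0, 131.6], 0.95, [0.3411, -0.1832, 0.012]), ([353.8, 130.0], 0.92, [0.6615, -0.2246, 0.012])]
```

View pics/end.png

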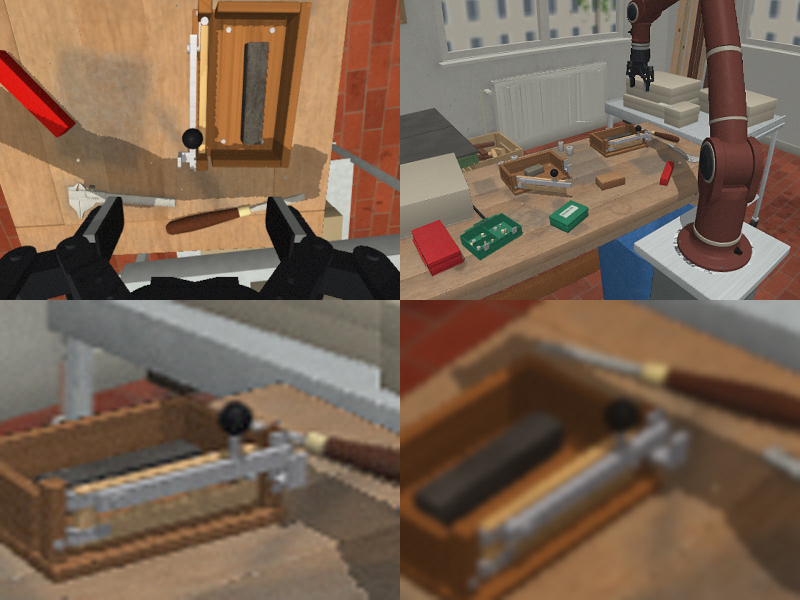

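The gate is parallel to the stall front, the bar is level behind the lip, and the blank is in place. The other gate is still open and the gripper is clear, so I'm handing in.

```bash
python3 -c "
from cell import workorder; print(workorder.sign_off())"
```

```text
the job is handed in; nothing more can be done
None
```

I shut and latched the gate of the far, right-hand stall, the one holding the long dark blank, and handed the job in at about 12.6 s of the 38 s allowed. The hand-in reports no verdict.

- **What I did:** I gripped the ball knob from above and lifted the bar about 0.25 rad with the gate about 0.67 rad open. I then swung the gate to its stop (about 7 N of contact), lowered the bar along its arc, released it and rose clear.
- **Gate and bar:** The last pictures show the bar level behind the catch lip. The knob is at (0.567, -0.257), within about 3 mm of where I worked out it should be with the gate shut.
- **Blank and other stall:** The blank is where it was, at (0.661, -0.225). The whetstone stall's gate stands open as before and was not touched. The red look-alike was not touched.
- **Robot:** The force reading is about zero, the gripper is open, and the tool is at 0.25 m height.

**Small disagreements:** The grip read 23–24 mm on the 26 mm ball, so it was held slightly off its middle. The triangulated knob and catch heights came out 2–2.5 mm above the stated ones. One back-wall reading of the stall's yaw (+5°) disagreed with the other readings (-7 to -8°). I dropped it, and the stop contact at about -7.7° agreed with the others.

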